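# Set the waffle maker to preheat

### The arm

A 6-joint arm with a two-finger parallel gripper is mounted at the origin on a cart in front of the work surface, level with it; the furniture and walls round the work are solid. World frame = base frame: x ahead of the robot, y to its left, z up, the work surface at z = 0. Lengths are in m, angles in rad, forces in N, time in s.
With the tool pointing down it reaches from about 0.3 to 0.875 m from the base axis. Payload 6.4 kg.
Tool frame: the origin (TCP) lies on the centre line of the jaws, within the pads' length; the fingertips stand ctrl.tip_extent ahead of it and the grasp point (between the pads) lies 8 mm behind it (ctrl.tip_extent is the distance from the TCP to the fingertips, in m); z points along the fingers, y is the line along which they close (so a half turn about z gives the same grasp; the last joint's range is limited). The gripper opens to 85 mm and grips with 20 to 120 N. Pads are 22 mm wide; open, the fingers measure 114 mm over their backs; the gripper's body (76 mm by 85 mm) begins 54 mm behind the grasp point. The pads swing forward as they close: fully open they stand 13 mm farther back than shut.
Start: joints at [1.055, 0.181, 1.607, -0, 1.354, -0.206], TCP at [0.175, 0.548, 0.242] pointing down, gripper open.
Joint ranges: [-2.99, 2.99], [-0.89, 2.07], [0.3, 2.58], [-1.14, 4.28], [0, 2.63], [-3.12, 3.12]. Speed limits (rad/s): [2.57, 2.57, 3.01, 3.14, 3.14, 3.14].

### API

Orientations are given as a unit quaternion [w, x, y, z].
In Python, from bench import ctrl gives the robot as it stands.
- The arm moves only by the shell command python3 -m handwheel 'ROWS'. ROWS is JSON, a list of rows, each a list of 7 numbers: the turn, a rotation vector about the tool's x, y, z as a fraction of full scale, then the shift along the tool's x, y, z as a fraction of full scale, then the opening, from 0 (shut) to 1 (fully open). In form: [[rx, ry, rz, x, y, z, jaw], ...]. A call has exactly 8 rows; each row shifts and turns the commanded pose from where the row before left it, along the tool's axes as they then stand; what a row does not reach is not made up. Full scale, the value 1, is 300 mm for a shift and pi rad for a turn. A row lasts 1/10 s, in which the tool goes at most 50 mm and 8.59 degrees, less where a joint would pass 70% of its speed; a pose out of reach is approached as far as the arm can. A call with a number of a shift or a turn outside -1 to 1 is refused whole. A call with a gripper value outside its range is refused whole. The fingers move at their own pace and stop on an object; the grip force is fixed at half the most. Time passes only in rows, so rows that do not move let the fingers close, or fill a call up. It gives the time, the measured TCP pose, the force, the opening and the grip force at its end, in the units of the state.
- ctrl.get_obs(): the state, without advancing time (a new reading comes with each control period).
- ctrl.camera(name): name is "side" or "top" or "wrist"; returns the picture (420x560x3 uint8, blue, green, red); there is no depth.
- ctrl.camera_model(name): a dict with "camera_matrix" (3x3 intrinsics, pixels), "dist_coeffs" ([k1, k2, p1, p2, k3] as OpenCV has them; the pictures are not rectified), "cam_to_world" (4x4, takes a point from camera to world coordinates). Camera axes: x right, y up, looking along -z (the intrinsics and any distortion apply to the point x, -y, -z); pixel columns grow to the right and rows downward; lengths in m; the calibration is good to about 2 mm. A picture is of the moment at which its call begins: read the wrist's pose just before it. camera_model takes no time and is no camera call; for the wrist camera it gives the pose at the moment of the call.
- ctrl.hand_in(): hands the job in; it is judged then, once.
The state is a dict: "time_s": time; "q": joint angles; "dq": joint speeds; "joint_efforts": joint torques, N m; "eef_pos": TCP position; "eef_rot": TCP orientation; "wrist_force": force on the tool from outside, world axes, zero at the start; "torque": the same for the moment, N m; "opening": opening from 0.0 (shut) to 1.0 (fully open); "grasp_force": force on a finger pad.
Only numpy, scipy, OpenCV 4.12 (cv2) and the standard library are available. Lean on these libraries where they do the work, as an engineer would, in place of code of your own. Each camera call takes 0.05 s, during which the arm holds its last target. There are 200 camera calls.

### The job

Get the waffle maker ready to preheat with your fingertips: press its half-open lid down until it is fully shut, roll the knurled browning wheel with a fingertip until it clicks into the third of its four marks (counted from the left, shortest mark first), and switch it on by pressing the right-hand end of the rocker switch so that it tips over and stays. Pick nothing up, and leave the waffle maker and the loose things around it standing where they are.

Things in the scene. Friction and masses are not known exactly. Their poses are not given: they have to be found in the camera images.
- waffle_maker: Low waffle maker, 3 to 4 kg, loose on rubber feet: black base 170 x 250 mm, steel lid, and in front a grey control shelf (220 mm wide, 85 to 160 mm in front of the origin, its top 40 mm up) with a wheel at its left and a rocker switch at its right. Origin: base centre at worktop level. x runs from front (shelf, towards the robot) to back (hinge), y to the left, z up.
- lid_hinge (a point): Middle of the lid's hinge axis, 80 mm behind the waffle maker's origin and 58 mm up, fixed on it; axes as the waffle maker's; the hinge axis is y.
- lid_front (a point): Point on the middle line of the lid's flat top face, 12 mm behind its front edge. The lid is a slab 160 mm deep, 246 mm wide; in the lid's plane this point is 148 mm from the hinge axis and 30 mm above it. A lip 12 mm deep runs along the front edge. The point turns with the lid: z is the top face's normal, x points to the hinge. Lid shut: 88 mm above the worktop.
- lid (a joint): Opening angle of the lid in rad: 0 fully shut, growing as the front edge rises; starts half open at 0.4 to 0.65. The hinge is stiff (0.6 N m): the lid stays where it is left and must be pushed all the way down, with some 1 to 4 N near its front edge.
- wheel_top (a point): Topmost point of the browning wheel's rim, fixed on the waffle maker (does not turn), 52 mm above the worktop; axes as the waffle maker's. Black knurled wheel, radius 22, 14 mm wide, axle level along x: its top is stroked left or right (along y). It stands 12 mm out of the shelf, 8 mm above the low cheeks beside it. White line on the rim: pointer; four strokes in front: marks.
- browning_wheel (a joint): Wheel angle in rad, grows as its top is rolled to the right (-y of the waffle maker). A sprung detent holds it at the four marks: 0 (left, shortest), 0.55, 1.10 (third), 1.65 (right, longest); stops just beyond. Starts at the first or second. The hump half-way between takes 2 to 3 N along the rim, then it snaps on to the next click. Pressing with 5 to 10 N gives enough grip.
- rocker_on (a point): The point to press on the rocker: on its top face near its right-hand end (marked by a small white dash), 12 mm right of the pivot; moves with it. Black rocker 34 mm long from left to right, 20 mm wide, on the shelf 100 mm right of the wheel. While off, its right-hand end stands about 11 mm above the shelf, the left-hand end about 5 mm.
- rocker (a joint): Tilt of the rocker in rad: 0 off (right-hand end up), 0.32 on (right-hand end down). It snaps over half-way, under about 2 to 3 N pressed down near the right-hand end, and stays.
- jam_jar: Round jar with a red lid, 66 mm across and 90 mm high, loose, to the right of the control shelf; origin at the centre of its underside. To be left standing.
- mug: White mug, 78 mm across and 101 mm high, loose, to the left of the waffle maker; origin at the centre of its underside. To be left standing.
- lemon: Lemon, 83 x 58 x 58 mm, loose, at the left front of the worktop; origin at the centre of its underside. To be left alone.
- wooden_spoon: Wooden spoon, 311 mm long, 14 mm high, lying loose to the right of the waffle maker. To be left alone.
- teaspoon: Metal teaspoon, 139 mm long, 10 mm high, lying loose at the front edge to the right. To be left alone.
- match_box: Match box, 62 x 45 x 16 mm, lying loose to the right near the hob. To be left alone.

How it is judged:
By the outcome, as a careful person would: the job done as asked, in the order asked, and still so for the second after the job is handed in, with the robot touching nothing.
It also fails if it takes over 58 s, if anything falls off the work surface, if the arm or the gripper's body presses on something with over 40 N, if the wrist force passes 120 N, or if a joint passes its speed limit or range.

## Working session

There is one attempt and no reset: what is moved stays moved. The work goes in short steps, Python scripts to look and compute and a shell command to move; the robot and the scene stay as the last step left them, time stands still between calls to the robot, and variables do not carry over. Pictures are saved under pics/ and viewed, at most 10 in all, crops included, and the job is handed in when it is done.

```bash
mkdir -p pics
cat > h.py <<'E'
import numpy as np, cv2
from bench import ctrl
def ray(m,px):
    K=np.array(m["camera_matrix"]);d=np.array(m["dist_coeffs"]);T=np.array(m["cam_to_world"])
    u=cv2.undistortPoints(np.array([[px]],float),K,d)[0,0]
    v=T[:3,:3]@np.array([u[0],-u[1],-1]); return T[:3,3],v/np.linalg.norm(v)
def plane(m,px,z):
    o,v=ray(m,px); return o+v*(z-o[2])/v[2]
def two(m1,p1,m2,p2):
    o,a=ray(m1,p1);q,b=ray(m2,p2)
    s=np.linalg.lstsq(np.c_[a,-b],q-o,rcond=None)[0]
    A=o+s[0]*a;B=q+s[1]*b;return (A+B)/2,np.linalg.norm(A-B)
E
python3 - <<'E'
from h import *
o=ctrl.get_obs();print(o["time_s"],o["eef_pos"],o["eef_rot"],o["opening"],ctrl.tip_extent)
a=ctrl.camera("top");b=ctrl.camera("side")
cv2.imwrite("pics/top.png",a);cv2.imwrite("pics/side.png",b)
for n in("top","side","wrist"):print(n,np.round(ctrl.camera_model(n)["cam_to_world"],3).tolist(),np.round(ctrl.camera_model(n)["camera_matrix"]).tolist())
E
```

```text
0.0 [0.17499217 0.54715894 0.24136816] [-3.15662380e-04  1.54273154e-01  9.88027829e-01 -8.39143210e-04] 1.0043944360364248 0.011
top [[0.029, 0.988, -0.153, 0.308], [-0.999, 0.026, -0.023, 0.062], [-0.019, 0.154, 0.988, 1.389], [0.0, 0.0, 0.0, 1.0]] [[465.0, 0.0, 283.0], [0.0, 465.0, 203.0], [0.0, 0.0, 1.0]]
side [[0.999, -0.044, 0.024, 0.525], [0.047, 0.657, -0.753, -0.799], [0.017, 0.753, 0.658, 0.834], [0.0, 0.0, 0.0, 1.0]] [[426.0, 0.0, 277.0], [0.0, 426.0, 209.0], [0.0, 0.0, 1.0]]
wrist [[0.305, -0.913, -0.273, 0.105], [0.952, 0.292, 0.089, 0.571], [-0.001, -0.287, 0.958, 0.375], [0.0, 0.0, 0.0, 1.0]] [[310.0, 0.0, 275.0], [0.0, 310.0, 207.0], [0.0, 0.0, 1.0]]
```

View pics/top.png

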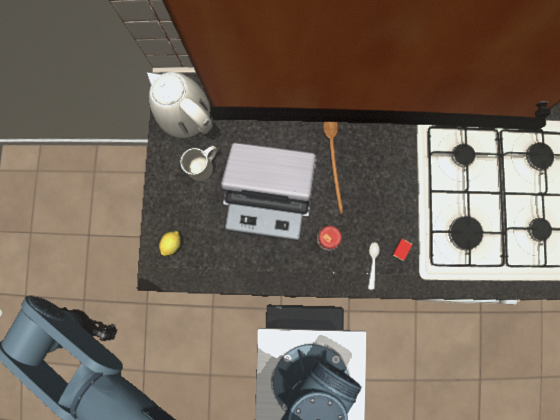

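View pics/side.png

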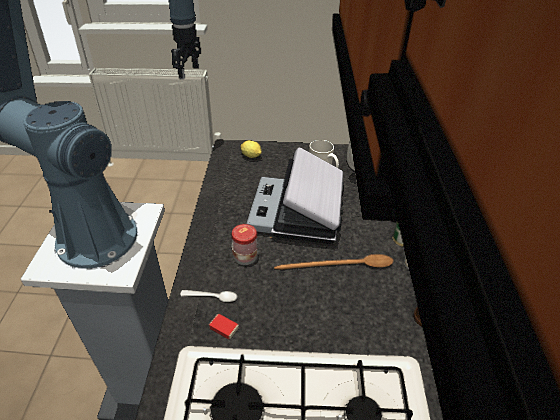

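Top view: waffle maker with its shelf (225–300, 205–240), wheel near (249,220), rocker near (282,226), jar (329,237), lemon (170,243), mug (198,162). The side view agrees.

Run:
```python
from h import *
a=cv2.imread("pics/top.png");b=cv2.imread("pics/side.png")
A=cv2.resize(a[135:245,215:345],(780,660),interpolation=cv2.INTER_CUBIC)
A=cv2.resize(A,(520,440));B=cv2.resize(b[145:265,225:350],(0,0),fx=3.5,fy=3.5,interpolation=cv2.INTER_CUBIC)
im=np.zeros((440,800,3),np.uint8)
A=cv2.resize(a[135:245,215:320],(420,440),interpolation=cv2.INTER_CUBIC)
B=cv2.resize(b[145:265,250:345],(348,440),interpolation=cv2.INTER_CUBIC)
im[:,:420]=A;im[:,430:778]=B
cv2.imwrite("pics/crop.png",im)
t=ctrl.camera_model("top");s=ctrl.camera_model("side")
for n,p,z in(("FL",(225,232),.04),("FR",(299,239),.04),("BL",(228,204),.04),("BR",(308,213),.04),("wheel",(249,220),.052),("rock",(286,226),.05),("jar",(329,237),.09),("mug",(197,162),.1),("lemon",(170,243),.03)):print(n,plane(t,p,z).round(3))
```

```text
FL [0.427 0.26  0.04 ]
FR [0.413 0.044 0.04 ]
BL [0.51  0.255 0.04 ]
BR [0.49 0.02 0.04]
wheel [0.463 0.19  0.052]
rock [0.449 0.083 0.05 ]
jar [ 0.417 -0.039  0.09 ]
mug [0.621 0.343 0.1  ]
lemon [0.39  0.425 0.03 ]
```

View pics/crop.png

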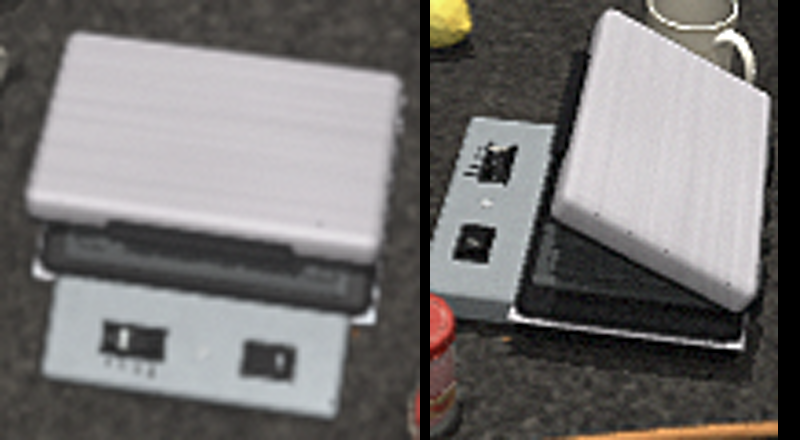

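The crop shows the shelf with the pointer line at (123,338), four marks below it, and the rocker's dash at (279,360). The waffle maker's yaw is about −0.08. I'm moving above the shelf for a close look.

```bash
python3 -m handwheel '[[0,0,-0.036,0,0,0,0],[0,0,-0.036,0,0,0,0],[0,0,0,-0.072,-0.106,0,0],[0,0,0,-0.072,-0.106,0,0],[0,0,0,-0.072,-0.106,0,0],[0,0,0,-0.072,-0.106,0,0],[0,0,0,-0.072,-0.106,0,0],[0,0,0,-0.072,-0.106,0,0]]'
python3 -m handwheel '[[0,0,0,-0.072,-0.106,0,0],[0,0,0,-0.072,-0.106,0,0],[0,0,0,-0.072,-0.106,0,0],[0,0,0,-0.072,-0.106,0,0],[0,0,0,-0.072,-0.106,0,0],[0,0,0,-0.072,-0.106,0,0],[0,0,0,0,0,0,0],[0,0,0,0,0,0,0]]'
python3 - <<'E'
from h import *
import pickle
m=ctrl.camera_model("wrist");a=ctrl.camera("wrist");cv2.imwrite("pics/w1.png",a);pickle.dump(m,open("w1.pkl","wb"))
E
```

```text
time_s: 0.9
eef_pos: [0.2887, 0.3452, 0.242]
eef_rot: [-0.0, 0.042, 0.999, -0.0]
wrist_force: [0.4, 0.1, -0.3]
opening: -0.002
grasp_force: 0.0
time_s: 1.7
eef_pos: [0.4016, 0.1452, 0.242]
eef_rot: [-0.001, 0.043, 0.999, 0.0]
wrist_force: [-0.2, 0.1, -0.1]
opening: 0.001
grasp_force: 0.0
```

View pics/w1.png

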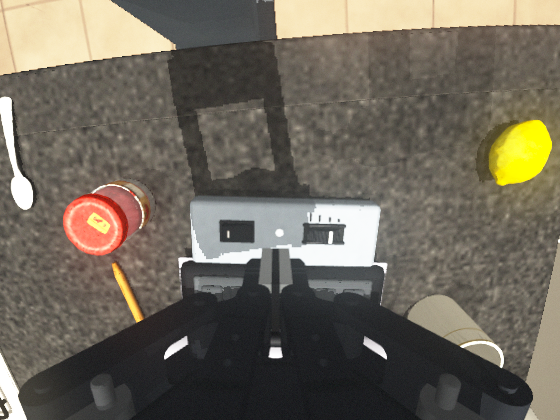

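The wrist view from above, flipped so that left is right, shows the rocker at (220–254, 221–241) with its dash near (228,234). The wheel is at (303–345, 223–244) with its pointer near (331,237), and the shelf front corners are near (192,199) and (379,201).

Run:
```python
from h import *
import pickle
m=pickle.load(open("w1.pkl","rb"));a=cv2.imread("pics/w1.png");t=ctrl.camera_model("top");s=ctrl.camera_model("side")
c=cv2.resize(a[190:270,180:390],(798,304),interpolation=cv2.INTER_CUBIC);cv2.imwrite("pics/w1c.png",c)
FL=plane(m,(379,201),.04);FR=plane(m,(192,199),.04)
print(FL,FR,np.linalg.norm(FL-FR))
print("yaw",np.arctan2(-(FL-FR)[0],(FL-FR)[1]))
for n,p,q in(("FL",(379,201),(225.5,229.5)),("FR",(192,199),(299,238.8)),("wheelptr",(331,237),(245.7,219.5)),("dash",(228,234),(284.7,225))):
  print(n,two(m,p,t,q))
print("rocker",[plane(m,p,.046).round(4) for p in((220,231),(254,231),(228,234))])
print("wheel",[plane(m,p,.045).round(4) for p in((303,233),(345,233))],plane(m,(331,237),.052))
# lid front corners top vs side
for n,q,p in(("LFL",(215+28/4,135+215/4),(250+185/3.66,145+10/3.66)),("LFR",(215+378/4,135+258/4),(250+125/3.66,145+212/3.66))):print(n,q,p,two(t,q,s,p))
```

```text
[0.43152048 0.26159456 0.04      ] [0.41099391 0.05167462 0.04      ] 0.21092112507509464
yaw -0.0974729807194206
FL (array([0.43366432, 0.26118654, 0.03681333]), np.float64(0.0037111020937693625))
FR (array([0.41612209, 0.04414457, 0.01621004]), np.float64(0.0016129542706979664))
wheelptr (array([0.46330543, 0.20118677, 0.05739033]), np.float64(0.0035461202501905036))
dash (array([0.45249384, 0.08742101, 0.04805325]), np.float64(0.002227547755281339))
rocker [array([0.4496, 0.0793, 0.046 ]), array([0.4529, 0.1178, 0.046 ]), array([0.454 , 0.0879, 0.046 ])]
wheel [array([0.4605, 0.1731, 0.045 ]), array([0.4648, 0.2211, 0.045 ])] [0.46532318 0.2038058  0.052     ]
LFL (222.0, 188.75) (300.5464480874317, 147.73224043715848) (array([0.54624856, 0.25963722, 0.1493094 ]), np.float64(0.02173711420630311))
LFR (309.5, 199.5) (284.1530054644809, 202.92349726775956) (array([0.51528184, 0.01976388, 0.14030385]), np.float64(0.003888765372020437))
```

View pics/w1c.png

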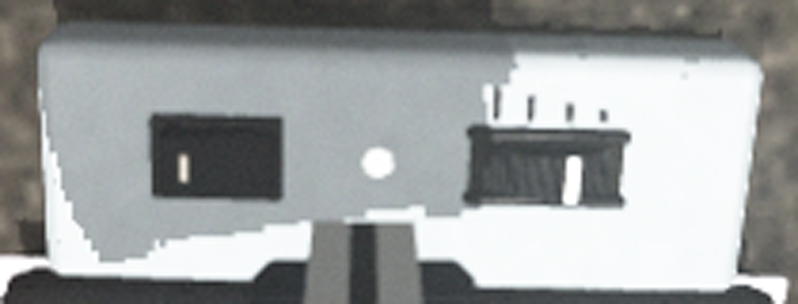

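The close crop shows the pointer at the second mark from the left, so one click to the right is needed. The wheel is at (0.463, 0.197), the rocker centre at (0.4515, 0.0985) (99 mm apart, as it should be), and the yaw is about −0.10. The lid front edge is near x 0.53, z 0.15. Lid first.

```bash
python3 -m handwheel '[[0,0,0,-0.106,0.005,0,0],[0,0,0,-0.106,0.005,0,0],[0,0,0,-0.106,0.005,0,0],[0,0,0,-0.106,0.005,0,0],[0,0,0,0,0,0.11,0],[0,0,0,0,0,0.11,0],[0,0,0,0,0,0,0],[0,0,0,0,0,0,0]]'
python3 -m handwheel '[[0,0,0,0.005,0,0.033,0],[0,0,0,0.005,0,0.033,0],[0,0,0,0.005,0,0.033,0],[0,0,0,0.005,0,0.033,0],[0,0,0,0.005,0,0.03,0],[0,0,0,0.005,0,0.03,0],[0,0,0,0.005,0,0.03,0],[0,0,0,0,0,0,0]]'
```

```text
time_s: 2.55
eef_pos: [0.5281, 0.1424, 0.1762]
eef_rot: [-0.001, 0.041, 0.999, -0.0]
wrist_force: [1.2, -0.6, 0.8]
opening: 0.001
grasp_force: 0.0
time_s: 3.35
eef_pos: [0.5175, 0.1418, 0.108]
eef_rot: [-0.001, 0.042, 0.999, -0.0]
wrist_force: [-0.3, -0.6, -0.1]
opening: -0.001
grasp_force: 0.0
```

```bash
python3 -m handwheel '[[0,0,0,0,0,0.01,0],[0,0,0,0,0,0.01,0],[0,0,0,0,0,0.01,0],[0,0,0,0,0,0,0],[0,0,0,0,0,0,0],[0,0,0,0,0,0,0],[0,0,0,0,0,0,0],[0,0,0,0,0,0,0]]'
python3 - <<'E'
from h import *
a=ctrl.camera("side");cv2.imwrite("pics/s2.png",cv2.resize(a[110:270,200:400],(750,600),interpolation=cv2.INTER_CUBIC))
E
```

```text
time_s: 4.15
eef_pos: [0.5186, 0.142, 0.1008]
eef_rot: [0.0, 0.042, 0.999, -0.0]
wrist_force: [-0.2, -0.2, -0.4]
opening: -0.0
grasp_force: 0.0
```

View pics/s2.png

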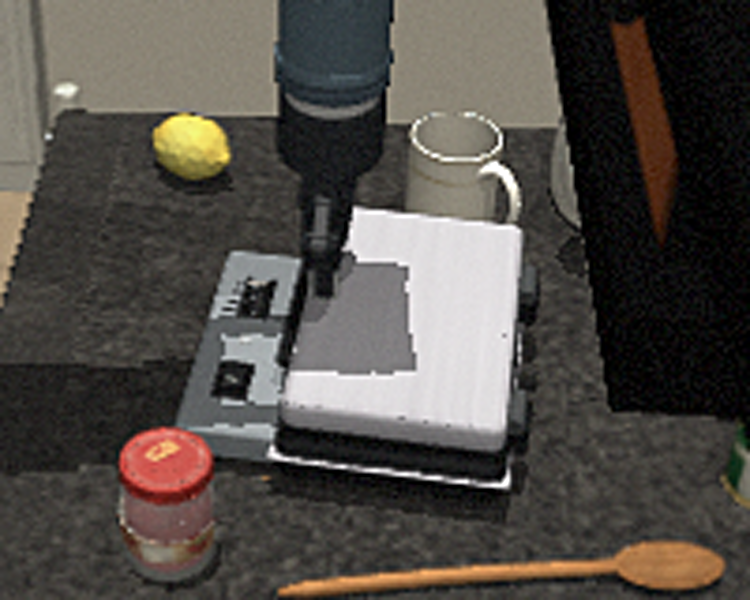

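The lid has followed the tip and is nearly shut, with the tip on its front edge at (322,290). I'll press on until the force rises.

```bash
python3 -m handwheel '[[0,0,0,0,0,0.007,0],[0,0,0,0,0,0.007,0],[0,0,0,0,0,0.007,0],[0,0,0,0,0,0,0],[0,0,0,0,0,0,0],[0,0,0,0,0,0,0],[0,0,0,0,0,0,0],[0,0,0,0,0,0,0]]'
```

```text
time_s: 5.0
eef_pos: [0.5189, 0.1421, 0.0988]
eef_rot: [0.0, 0.041, 0.999, -0.0]
wrist_force: [-16.9, -0.9, 37.9]
opening: 0.001
grasp_force: 18.9
```

The lid is shut: the tip reads z 0.088 at 38 N. Lifting off and moving to above the wheel.

```bash
python3 -m handwheel '[[0,0,0,0,0,-0.1,0],[0,0,0,0,0,-0.1,0],[0,0,0,0.1,0.093,0,0],[0,0,0,0.103,0.093,0,0],[0,0,0,0,0,0.13,0],[0,0,0,0,0,0.11,0],[0,0,0,0,0,0,0],[0,0,0,0,0,0,0]]'
python3 - <<'E'
from h import *
import pickle
m=ctrl.camera_model("wrist");a=ctrl.camera("wrist");b=ctrl.camera("side")
im=np.hstack([cv2.resize(a[140:340,180:420],(400,333)),cv2.resize(b[120:270,230:380],(333,333),interpolation=cv2.INTER_CUBIC)])
cv2.imwrite("pics/w3.png",im);cv2.imwrite("pics/w3full.png",a);pickle.dump(m,open("w3.pkl","wb"));print(ctrl.get_obs()["eef_pos"])
E
```

```text
time_s: 5.8
eef_pos: [0.4623, 0.2026, 0.0824]
eef_rot: [-0.001, 0.042, 0.999, -0.0]
wrist_force: [0.3, 0.1, 0.5]
opening: -0.001
grasp_force: 0.0
[0.46402856 0.20273934 0.08409244]
```

View pics/w3.png

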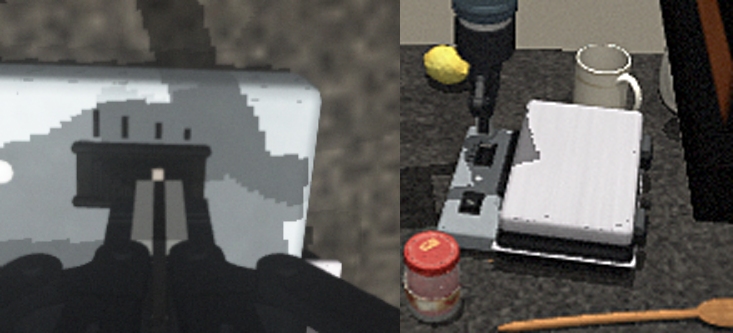

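Lid shut; the pointer is still at the second mark, with the fingers over the wheel (wheel at crop (75–208, 145–205)).

Run:
```python
from h import *
import pickle
m=pickle.load(open("w3.pkl","rb"))
for p,z in (((225,245),.045),((305,245),.045),((265,229),.05),((265,263),.05),((274,245),.052)):print(plane(m,p,z).round(4))
```

```text
[0.4613 0.1735 0.045 ]
[0.4652 0.2212 0.045 ]
[0.4512 0.1987 0.05  ]
[0.4726 0.1966 0.05  ]
[0.4606 0.203  0.052 ]
```

```bash
python3 -m handwheel '[[0,0,0,0,0,0.03,0],[0,0,0,0,0,0.03,0],[0,0,0,0,0,0,0],[0,0,0,0,0,0.003,0],[0,0,0,0,0,0.003,0],[0,0,0,0,0,0,0],[0,0,0,0,0,0,0],[0,0,0,0,0,0,0]]'
```

```text
time_s: 6.7
eef_pos: [0.4626, 0.2027, 0.0629]
eef_rot: [0.0, 0.042, 0.999, 0.0]
wrist_force: [-2.3, 0.9, 3.0]
opening: 0.003
grasp_force: 2.0
```

```bash
python3 -m handwheel '[[0,0,0,0,0,0.002,0],[0,0,0,0,0,0,0],[0,0,0,0,-0.008,0,0],[0,0,0,0,-0.008,0,0],[0,0,0,0,-0.008,0,0],[0,0,0,0,-0.008,0,0],[0,0,0,0,0,0,0],[0,0,0,0,0,0,0]]'
```

```text
time_s: 7.5
eef_pos: [0.4616, 0.193, 0.0628]
eef_rot: [-0.0, 0.042, 0.999, -0.0]
wrist_force: [-5.2, -2.3, 11.2]
opening: -0.002
grasp_force: 5.6
```

Past the hump: the wheel now pulls the tip onward. I'll finish the travel, lift off and move away to look.

```bash
python3 -m handwheel '[[0,0,0,0,-0.007,0,0],[0,0,0,0,0,0,0],[0,0,0,0,0,-0.02,0],[0,0,0,0,0,-0.06,0],[0,0,0,0.03,0,-0.1,0],[0,0,0,0.1,0,0,0],[0,0,0,0,0,0,0],[0,0,0,0,0,0,0]]'
python3 - <<'E'
from h import *
import pickle
m=ctrl.camera_model("wrist");a=ctrl.camera("wrist")
cv2.imwrite("pics/w4.png",cv2.resize(a[150:320,150:400],(800,544),interpolation=cv2.INTER_CUBIC));pickle.dump(m,open("w4.pkl","wb"))
E
```

```text
time_s: 8.3
eef_pos: [0.4226, 0.1944, 0.1161]
eef_rot: [0.0, 0.042, 0.999, 0.0]
wrist_force: [-0.2, -0.8, 0.1]
opening: -0.002
grasp_force: 0.0
```

View pics/w4.png

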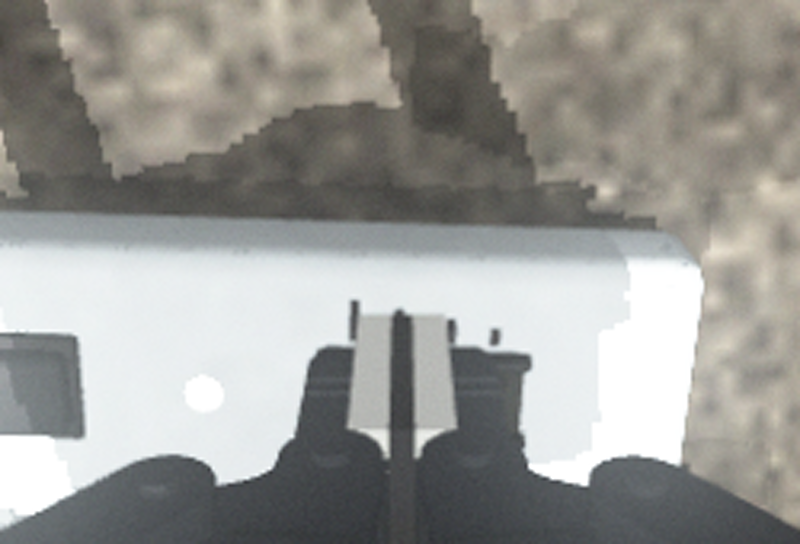

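The fingers hide the pointer (the marks show at (353–495, 320–335)). I'll move above the rocker's right end and look at both from there.

```bash
python3 -m handwheel '[[0,0,0,-0.041,-0.121,0,0],[0,0,0,-0.041,-0.121,0,0],[0,0,0,-0.041,-0.121,0,0],[0,0,0,0,0,0.06,0],[0,0,0,0,0,0,0],[0,0,0,0,0,0,0],[0,0,0,0,0,0,0],[0,0,0,0,0,0,0]]'
python3 - <<'E'
from h import *
import pickle
m=ctrl.camera_model("wrist");a=ctrl.camera("wrist")
cv2.imwrite("pics/w5.png",cv2.resize(a[170:320,200:450],(800,480),interpolation=cv2.INTER_CUBIC));pickle.dump(m,open("w5.pkl","wb"))
E
```

```text
time_s: 9.15
eef_pos: [0.4507, 0.0833, 0.0985]
eef_rot: [0.0, 0.041, 0.999, 0.0]
wrist_force: [0.4, 0.4, -0.2]
opening: -0.002
grasp_force: 0.0
```

View pics/w5.png

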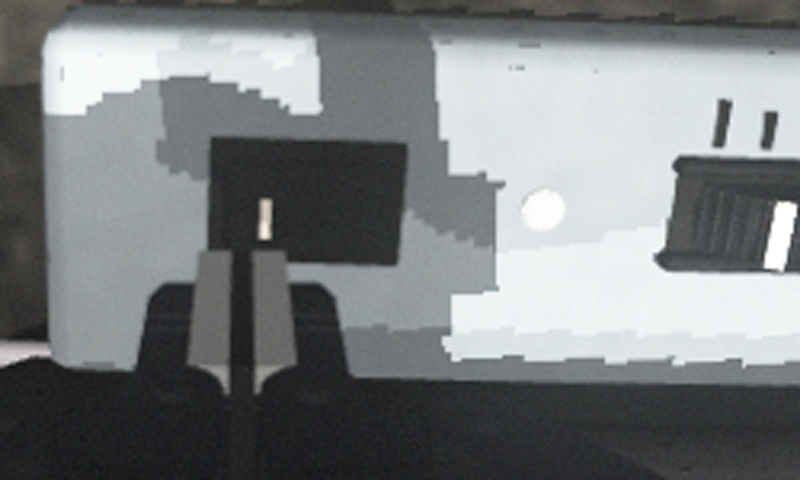

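The pointer (780,235) now lines up with the third mark (770,130). The tip is above the rocker's right end near the dash (265,218). Pressing now.

```bash
python3 -m handwheel '[[0,0,0,0,0.007,0.06,0],[0,0,0,0,0,0.05,0],[0,0,0,0,0,0,0],[0,0,0,0,0,0.01,0],[0,0,0,0,0,0.01,0],[0,0,0,0,0,0.01,0],[0,0,0,0,0,0,0],[0,0,0,0,0,0,0]]'
```

```text
time_s: 10.0
eef_pos: [0.4515, 0.084, 0.0575]
eef_rot: [0.001, 0.042, 0.999, -0.001]
wrist_force: [-3.7, -5.1, 11.5]
opening: -0.002
grasp_force: 6.4
```

```bash
python3 -m handwheel '[[0,0,0,0,0,-0.02,0],[0,0,0,0,0,-0.06,0],[0,0,0,0,0,-0.12,0],[0,0,0,0.08,0.1,-0.16,0],[0,0,0,0.08,0.1,-0.16,0],[0,0,0,0,0,0,0],[0,0,0,0,0,0,0],[0,0,0,0,0,0,0]]'
python3 - <<'E'
from h import *
a=ctrl.camera("wrist");b=ctrl.camera("side")
w=cv2.resize(a[180:280,170:400],(800,348),interpolation=cv2.INTER_CUBIC)
s=cv2.resize(b[130:220,230:370],(389,250),interpolation=cv2.INTER_CUBIC);o=np.zeros((600,800,3),np.uint8);o[:348]=w;o[350:,:389]=s
t=ctrl.camera("top");o[350:,400:]=cv2.resize(t[140:265,140:340],(400,250),interpolation=cv2.INTER_CUBIC)
cv2.imwrite("pics/w6.png",o)
E
```

```text
time_s: 10.8
eef_pos: [0.4152, 0.1364, 0.1933]
eef_rot: [-0.001, 0.042, 0.999, -0.0]
wrist_force: [-0.7, 0.2, -0.2]
opening: 0.001
grasp_force: 0.0
```

View pics/w6.png

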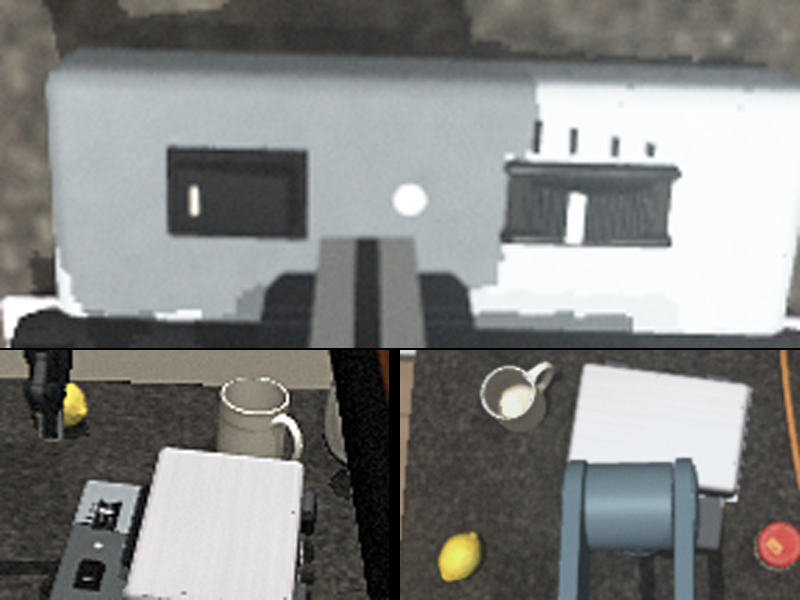

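The rocker has tipped: its left end now shows a raised side face at (300,195), and it took 11 N against the 2–3 N needed. The pointer is at the third mark, the lid is shut, the other things are undisturbed, and the arm is clear.

```bash
python3 -c "
from bench import ctrl
print(ctrl.hand_in())"
```

```text
the job is handed in; nothing more can be done
None
```

The job is handed in after about 11 s of robot time: the lid is shut, the browning wheel is at the third mark and the rocker is pressed to on. The last pictures show all three with the mug, jar and lemon still standing, but no score came back.

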